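Uncouple a hose-tail nipple from the bench air outlet and park it in the fittings rack

ROBOT

A 6-joint arm with a two-finger parallel gripper is mounted at the origin on a cart in front of the work surface, level with it; the furniture and walls round the work are solid. World frame = base frame: x ahead of the robot, y to its left, z up, the work surface at z = 0. Lengths are in m, angles in rad, forces in N, time in s.
With the tool pointing down it reaches from about 0.4 to 0.825 m from the base axis. Payload 7 kg.
Tool frame: the origin (TCP) lies between the finger pads; the fingertips stand 22 mm ahead of it and the grasp point (between the pads) lies 3 mm ahead of it; z points along the fingers, y is the line along which they close (so a half turn about z gives the same grasp; the last joint's range is limited). The gripper opens to 88 mm and grips with 3 to 60 N. Pads are 19 mm wide; open, the fingers measure 130 mm over their backs; the gripper's body (78 mm by 193 mm) begins 47 mm behind the grasp point.
Start: joints at [-1.059, 0.359, 0.012, 0, -1.224, -0.288], TCP at [0.15, -0.658, 0.249] pointing down, gripper open.
Joint ranges: [-3.07, 3.07], [-1.43, 2.12], [-1.02, 1.25], [-3.03, 1.67], [-3.05, -0], [-3.03, 3.03]. Speed limits (rad/s): [2.39, 2.39, 3.01, 3.14, 3.14, 3.14].

INTERFACE

Orientations are given as a unit quaternion [x, y, z, w].
In Python, from plant import robot, imaging gives the robot as it stands.
- The arm moves only by the shell command python3 -m handwheel 'ROWS' [FORCE]. ROWS is a JSON object of lists of equal length, an entry for each row: "turn": the turn, a rotation vector about the tool's x, y, z in degrees, a list of three; "linear": the shift along the tool's x, y, z in cm, a list of three; "fingers": the finger opening in cm, from 0 to 8.76. In form: {"turn": [[ax, ay, az], ...], "linear": [[x, y, z], ...], "fingers": [fingers, ...]}. A call has 1 to 20 rows; each row is the pose to reach, as a shift and turn from the pose commanded when the call began, along the tool's axes at that moment; what a row does not reach only later rows make up. A row lasts 1/10 s, in which the tool goes at most 50 mm and 8.59 degrees, less where a joint would pass 70% of its speed; a pose out of reach is approached as far as the arm can. A call with a gripper value outside its range is refused whole. The fingers move at their own pace and stop on an object; FORCE is the grip in N (left out, the last holds). Time passes only in rows, so rows that repeat a pose let the fingers close. It gives the time, the measured TCP pose, the force, the opening and the grip force at its end, in the units of the state.
- robot.observe(): the state, without advancing time (a new reading comes with each control period).
- imaging.read_camera(name): name is "side" or "top"; returns a dict with "pixels" (384x512x3 uint8, blue, green, red), "fx", "fy", "cx", "cy" (pixels), "extrinsics" (4x4, takes a point from world to camera coordinates). Camera axes: x right, y down, z forward; pixel columns grow to the right and rows downward; lengths in m; the calibration is good to about 2 mm. A picture is of the moment at which its call begins. There is no depth.
- robot.hand_in(): hands the job in; it is judged then, once.
The state is a dict: "time": time; "q": joint angles; "qvel": joint speeds; "effort": joint torques, N m; "position": TCP position; "orientation": TCP orientation; "wrist_force": force on the tool from outside, world axes, zero at the start; "wrist_torque": the same for the moment, N m; "width": opening from 0.0 (shut) to 1.0 (fully open); "grasp_force": force on a finger pad.
Only numpy, scipy, OpenCV 4.12 (cv2) and the standard library are available. Lean on these libraries where they do the work, as an engineer would, in place of code of your own. Each camera call takes 0.05 s, during which the arm holds its last target. There are 200 camera calls.

TASK

Uncouple the barbed hose-tail nipple from the bench air outlet it is plugged into: with the fingertips on the flange, press the coupling's sprung sleeve back toward the bench until the nipple springs up, then draw the nipple out so that the sleeve snaps forward again. Stand the nipple, barbed tail up, in the free bore of the fittings rack and push it fully home. Use light hand force: press the sleeve, do not squeeze it, never wrench a nipple that is still locked or jam it into the rack, and leave the conical flask, the small beaker and the other outlet alone.

Things in the scene. Friction and masses are not known exactly. Their poses are not given: they have to be found in the camera images.
- outlet: The bench air outlet in use, fixed: a white post with a round screwed foot (64 mm), a small black side knob low down and, on top, an upright quick coupling (socket plus sleeve). Origin on the worktop on the coupling's axis, z up. Socket face 100 mm, sleeve's front face 109 mm above the origin. The fingers may load it with at most 35 N, squeeze and push summed.
- outlet_2: A second, equal outlet that is not to be touched; a round-knobbed blanking plug stands in it (top 143 mm above the worktop). Origin on the worktop, on its axis. The two outlets stand at least 110 mm apart and may have changed places.
- sleeve (a joint): Travel (m) of the sleeve of the outlet in use: 0 forward (up, locked), grows as it is pressed down, stop at 0.008. It takes 10 N to start it, 18 N at the stop. The locking balls free the nipple only late in the travel (at 5 to 7 mm, 15 to 17 N); a valve spring then lifts the nipple up to 7 mm (4 to 7). A sleeve let go before that locks again.
- sleeve_face (a point): Centre of the sleeve's front (upper) face; moves with the sleeve. The face is a flat ring, 24 mm inside, on a flange 40 mm across and 7 mm thick; below it the knurled sleeve is 35 mm across.
- coupling (a point): Centre of the socket's mouth (bore 16 mm), fixed, 100 mm above the worktop, z up. A coupled nipple's tip lies 18 mm below it, one that has sprung up 11 to 14 mm below. After it has sprung up the sleeve, let go, stays back at 4 to 7 mm, held by the balls on the nipple's head; it snaps forward when the nipple is drawn out.
- nipple: Hose-tail nipple, brass, 64 mm long, about 90 g, upright in the coupling. Origin at the centre of its lower tip, z along it to the barbed tail. From the tip up: round plug 15 mm thick (nose tapered to 11 mm, groove at 9 to 15 mm), shoulder 18 mm across at 30 mm, hexagon at 34 to 46 mm, barbed tail 13 mm thick to 64 mm. Any turn about z will do.
- nipple_hex (a point): Centre of the nipple's hexagon, 40 mm above the tip: 19 mm over flats, 22 mm over corners, 12 mm high. Its x axis is square to a pair of flats, as are the directions 60 degrees from it. Grip the nipple here, with the fingertips no lower than the shoulder (30 mm above the tip) so that it can go down to the rack.
- free_bore (a point): Centre of the mouth of the free bore (16.5 mm, chamfered) in the rack's top face, 36 mm above the worktop; z up, x across the bar. Fully home the nipple's shoulder rests on the top face and its tip lies 30 mm below this point. Two sprung balls 18 mm down stop a nipple that is only dropped in; 5 to 15 N push it past them and home.
- rack: Fittings rack, fixed: aluminium bar 44 x 164 x 36 mm, long along its y, origin under its centre on the worktop. Three bores along its middle, 52 mm apart; the one at the -y end is free, other fittings stand in the middle one and the +y one (tops up to 37 mm above the bar).
- erlenmeyer: Conical glass flask, 64 mm across, 104 mm high, loose, behind the outlets. Origin under its centre.
- pp_beaker: Small white plastic beaker, 47 mm across, 55 mm high, loose, in front of the outlets. Origin under its centre.

How it is judged:
On the way, in this order (a step that is already met when the one before it is completed fails the run):
1. the sleeve is pressed back and the nipple has sprung up past the locking balls (value of joint sleeve above 0.004 m and z of nipple in the frame of coupling between -0.0145 and 0 m), for 0.1 s.
2. the nipple is out of the coupling and the sleeve has snapped forward (value of joint sleeve below 0.001 m and distance between nipple and coupling above 0.03 m), for 0.2 s.
At the end, for the whole second after the job is handed in: The nipple stands barbed tail up in the rack's free bore, its axis within 4 mm of the bore's and 0.1 rad of vertical, home to within 2 mm, at rest and let go; the coupling's sleeve is forward (within 1 mm) (horizontal distance between nipple and free_bore below 0.004 m and z of nipple in the frame of free_bore below -0.028 m and angle between nipple's own z axis and vertical below 0.1 rad and linear speed of nipple below 0.02 m/s and value of joint sleeve below 0.001 m); the robot touches nothing.
It fails at once if the fingers load the coupling with over 35 N, pressing and squeezing together (contact force between the fingers and outlet above 35 N).
It fails at once if the nipple is wrenched against the coupling with over 80 N (contact force between nipple and outlet above 80 N).
It fails at once if the nipple is forced against the rack with over 60 N (contact force between nipple and rack above 60 N).
It fails at once if the conical flask or the small beaker is pushed more than 30 mm or tipped (distance of any of erlenmeyer, pp_beaker from where it was at the start of the episode above 0.03 m or angle between any of erlenmeyer, pp_beaker's own z axis and vertical above 0.4 rad).
It fails at once if the fingers press on the other outlet with over 10 N (contact force between the fingers and outlet_2 above 10 N).
It also fails if it takes over 42 s, if anything falls off the work surface, if the arm or the gripper's body presses on something with over 40 N, if the wrist force passes 120 N, or if a joint passes its speed limit or range.

## Working session

There is one attempt and no reset: what is moved stays moved. The work goes in short steps, Python scripts to look and compute and a shell command to move; the robot and the scene stay as the last step left them, time stands still between calls to the robot, and variables do not carry over. Pictures are saved under pics/ and viewed, at most 10 in all, crops included, and the job is handed in when it is done.

```bash
mkdir -p pics; cat > h.py <<'E'
import numpy as np, cv2
from plant import robot, imaging
def cam(n,save=None):
    c=imaging.read_camera(n)
    c['pixels']=np.ascontiguousarray(c['pixels'])
    if save: cv2.imwrite('pics/'+save,c['pixels'])
    return c
def ray(c,u,v):
    T=np.array(c['extrinsics']);R,t=T[:3,:3],T[:3,3]
    d=R.T@np.array([(u-c['cx'])/c['fx'],(v-c['cy'])/c['fy'],1]);return -R.T@t,d/np.linalg.norm(d)
def onz(c,u,v,z):
    o,d=ray(c,u,v);return o+d*(z-o[2])/d[2]
def proj(c,p):
    T=np.array(c['extrinsics']);q=T[:3,:3]@np.array(p)+T[:3,3]
    return c['fx']*q[0]/q[2]+c['cx'],c['fy']*q[1]/q[2]+c['cy']
def cross(a,b):  # closest point of two rays
    (o1,d1),(o2,d2)=a,b
    s=np.linalg.lstsq(np.stack([d1,-d2],1),o2-o1,rcond=None)[0]
    p,q=o1+s[0]*d1,o2+s[1]*d2
    return (p+q)/2,np.linalg.norm(p-q)
E
python3 - <<'E'
from h import *
for n in('top','side'):
    c=cam(n,n+'0.png');print(n,c['fx'],c['cx'],c['cy'],np.round(c['extrinsics'],3).tolist(),ray(c,256,192)[0])
s=robot.observe();print(s)
E
```

```text
top 448.1543794810587 249.77878802796977 194.96952009730413 [[0.022, -1.0, 0.001, -0.053], [-0.987, -0.022, -0.157, 0.6], [0.157, 0.002, -0.988, 0.888], [0.0, 0.0, 0.0, 1.0]] [ 0.45408221 -0.04185628  0.97106341]
side 365.25613322124923 253.72939695206344 190.94990179553795 [[-0.983, -0.18, -0.02, 0.581], [-0.101, 0.639, -0.763, 0.172], [0.15, -0.748, -0.647, 0.804], [0.0, 0.0, 0.0, 1.0]] [0.46828942 0.59558014 0.66273785]
{'time': 0.1, 'q': array([-1.05889530e+00,  3.59317754e-01,  1.11505587e-02, -2.98763485e-04,
       -1.22411526e+00, -2.88049593e-01]), 'qvel': array([ 0.00082552, -0.00164906,  0.00270806,  0.00069199, -0.00023986,
        0.00155428]), 'effort': array([-1.32940400e-03, -5.84162557e+01,  2.93755192e+01,  7.01550677e+00,
        1.02334734e-02, -5.53348957e-05]), 'position': array([ 0.1496885 , -0.65777313,  0.24771654]), 'orientation': array([-1.11641602e-01,  9.93748248e-01,  7.39109672e-04, -1.59976277e-04]), 'wrist_force': array([ 0.76130616, -0.74272418,  0.1246394 ]), 'wrist_torque': array([-0.02502447, -0.02566995,  0.06332722]), 'grasp_force': 0.0, 'width': 1.0006112286350695}
```

View pics/top0.png

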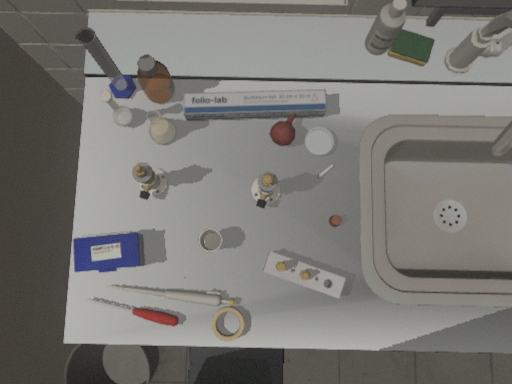

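View pics/side0.png

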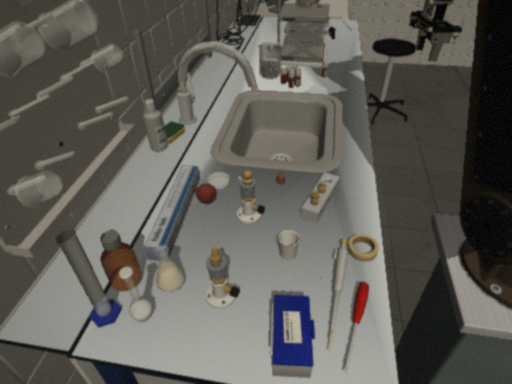

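The top view shows the outlets at about (146,178) and (266,188). The rack spans about (305,274), with a dark bore at (327,283) in the right-hand (-y) end. The beaker is at (211,240) and the flask at (162,130). I'll zoom in to tell the two outlets apart.

```bash
python3 - <<'E'
from h import *
t=cv2.imread('pics/top0.png');s=cv2.imread('pics/side0.png')
def cr(i,x,y,w=66,h=50):return cv2.resize(i[y:y+h,x:x+w],(396,300),interpolation=cv2.INTER_CUBIC)
cv2.imwrite('pics/m1.png',np.vstack([np.hstack([cr(t,115,150),cr(t,235,160)]),np.hstack([cr(s,190,240,92,70),cr(s,215,160,92,70)])]))
E
```

```text
(no output)
```

View pics/m1.png

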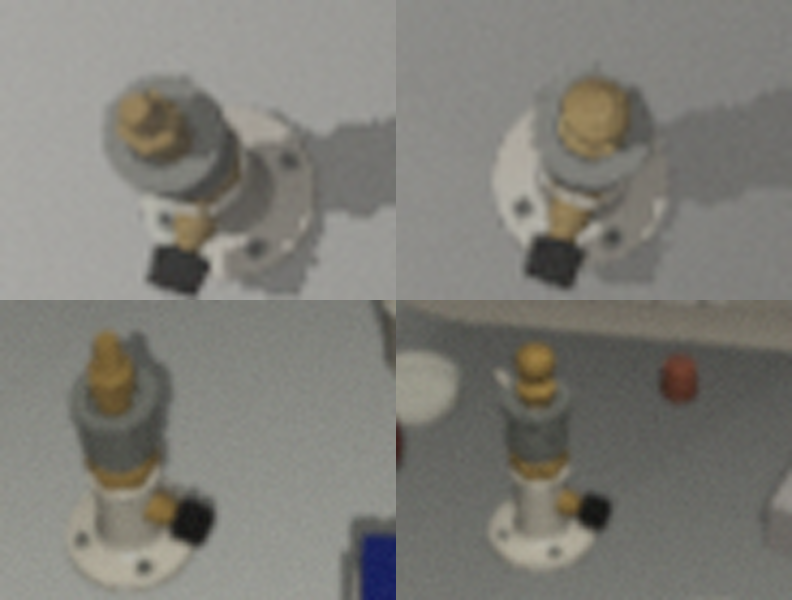

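The near-left outlet (+y) carries the barbed nipple. In the top view its tail top is at about (139.7,167) and its flange at about (142.5,173). In the side view the tail top is at about (215,249). The other outlet holds the round-knobbed plug, so it is outlet_2.

```bash
python3 - <<'E'
from h import *
c=cam('top');s=cam('side')
print('tail',onz(c,139.7,167,.146),onz(s,215,249,.146),cross(ray(c,139.7,167),ray(s,215,249)))
print('flange',onz(c,142.5,173,.109),onz(s,217.4,261.7,.109))
# refine flange+nipple by brass colour
for n,im in(('top',c),('side',s)):
    hsv=cv2.cvtColor(im['pixels'],cv2.COLOR_BGR2HSV)
    m=cv2.inRange(hsv,(10,90,60),(28,255,255));k,l,st,ce=cv2.connectedComponentsWithStats(m)
    print(n,[(st[i].tolist(),np.round(ce[i],1).tolist()) for i in range(1,k) if st[i][4]>12])
# rack: bright region in top
g=cv2.cvtColor(c['pixels'],cv2.COLOR_BGR2GRAY)
print('bench',g[240,270],'rack',g[270,293],g[281,337])
m=(g>max(g[240,270]+10,0)).astype(np.uint8)*255; m[:245]=0;m[305:]=0;m[:,:255]=0;m[:,352:]=0
m=cv2.morphologyEx(m,cv2.MORPH_CLOSE,np.ones((5,5)))
k,l,st,ce=cv2.connectedComponentsWithStats(m);i=1+np.argmax(st[1:,4]);r=cv2.minAreaRect(np.argwhere(l==i)[:,::-1].astype(np.float32));b=cv2.boxPoints(r)
print(r,[np.round(onz(c,*p,.036),3).tolist() for p in b])
d=(g<85).astype(np.uint8);d[:275]=0;d[292:]=0;d[:,:318]=0;d[:,336:]=0
p=np.argwhere(d)[:,::-1].mean(0);print('bore',p,d.sum(),onz(c,*p,.036))
for n,p in(('beaker',(211,238)),):print(n,onz(c,*p,.055))
print('out2',onz(c,265,176,.12),'flask',onz(c,160,128,.05))
x=lambda i,x,y,w,h:cv2.resize(i['pixels'][y:y+h,x:x+w],(400,300),interpolation=cv2.INTER_CUBIC)
cv2.imwrite('pics/m2.png',np.hstack([x(c,260,245,100,75),x(s,295,165,60,45)]))
E
```

```text
tail [0.63383659 0.16836052 0.146     ] [0.62904458 0.17221104 0.146     ] (array([0.63243177, 0.16898324, 0.14234086]), np.float64(0.004319358165480248))
flange [0.62999299 0.17156438 0.109     ] [0.62778506 0.17185541 0.109     ]
top [([388, 48, 38, 18, 166], [405.2, 57.7]), ([138, 65, 32, 37, 639], [156.3, 85.5]), ([135, 166, 9, 9, 34], [138.3, 170.5]), ([263, 174, 11, 12, 101], [267.6, 179.1]), ([145, 186, 4, 6, 16], [146.1, 188.3]), ([261, 194, 6, 6, 28], [263.0, 196.5]), ([276, 262, 10, 8, 55], [280.5, 265.7]), ([300, 271, 10, 8, 60], [304.6, 274.6]), ([230, 299, 4, 7, 23], [231.6, 301.8])]
side [([281, 72, 8, 4, 14], [284.1, 74.1]), ([292, 76, 8, 6, 18], [296.1, 77.5]), ([167, 127, 17, 16, 95], [175.0, 135.2]), ([243, 170, 9, 15, 114], [247.0, 176.8]), ([311, 182, 15, 23, 154], [317.6, 193.1]), ([242, 196, 13, 6, 41], [247.8, 198.7]), ([252, 205, 6, 5, 25], [254.6, 207.0]), ([349, 235, 29, 26, 383], [362.5, 247.2]), ([340, 239, 7, 5, 25], [343.4, 240.7]), ([102, 246, 39, 45, 1004], [121.5, 266.9]), ([211, 248, 10, 19, 144], [215.3, 257.2]), ([211, 276, 16, 8, 52], [218.6, 280.5]), ([224, 285, 8, 8, 42], [227.2, 288.3])]
bench 134 rack 101 162
((304.230224609375, 274.2757263183594), (79.95370483398438, 22.134077072143555), 19.179006576538086) [[0.444, -0.07, 0.036], [0.487, -0.084, 0.036], [0.437, -0.24, 0.036], [0.394, -0.225, 0.036]]
bore [328.90909091 284.        ] 11 [ 0.42168895 -0.20587058  0.036     ]
beaker [0.50908638 0.03729693 0.055     ]
out2 [ 0.62715959 -0.06853896  0.12      ] flask [0.74062948 0.15474763 0.05      ]
```

View pics/m2.png

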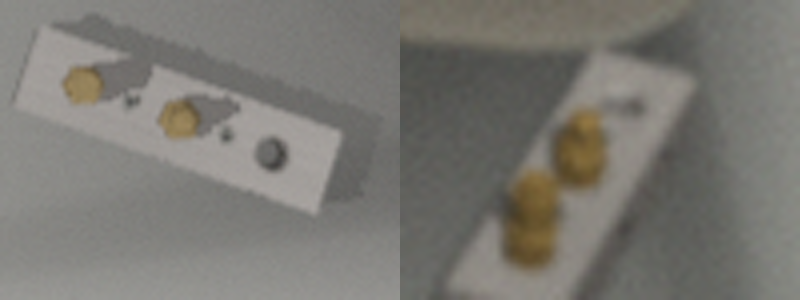

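The top-view crop shows the free bore at about (327.7,283.5), at the -y end of the bar. The rack box measures 45 x 163 mm, which matches the given size. The outlet is at about (0.630,0.171) and the bore at about (0.424,-0.204). I'm moving above the outlet now.

```bash
python3 -m handwheel '{"turn":[[0,0,0],[0,0,0],[0,0,0],[0,0,0],[0,0,0],[0,0,0],[0,0,0],[0,0,0],[0,0,0],[0,0,0],[0,0,0],[0,0,0],[0,0,0],[0,0,0],[0,0,0],[0,0,0],[0,0,0],[0,0,0],[0,0,0],[0,0,0]],"linear":[[-65.2,70.2,0],[-65.2,70.2,0],[-65.2,70.2,0],[-65.2,70.2,0],[-65.2,70.2,0],[-65.2,70.2,0],[-65.2,70.2,0],[-65.2,70.2,0],[-65.2,70.2,0],[-65.2,70.2,0],[-65.2,70.2,0],[-65.2,70.2,0],[-65.2,70.2,0],[-65.2,70.2,0],[-65.2,70.2,0],[-65.2,70.2,0],[-65.2,70.2,0],[-65.2,70.2,0],[-65.2,70.2,0],[-65.2,70.2,0]],"fingers":[3,3,3,3,3,3,3,3,3,3,3,3,3,3,3,3,3,3,3,3]}' 5
python3 - <<'E'
from h import *
cam('side','side1.png');cam('top','top1.png')
s=robot.observe();print(s['position'],s['orientation'],s['q'],s['wrist_force'],s['width'])
E
```

```text
time: 2.2
position: [0.6315, 0.1753, 0.247]
orientation: [-0.113, 0.994, -0.0, -0.0]
wrist_force: [-0.8, -0.9, 0.3]
width: 0.339
grasp_force: 0.0
[0.6298913  0.17248285 0.24715061] [-1.12553000e-01  9.93645230e-01 -3.72158912e-04 -9.16600800e-04] [ 5.65282311e-01  3.24893409e-01 -4.06359740e-02 -1.41313573e-04
 -1.20724108e+00 -1.91044413e+00] [-0.98206908  0.25885009  0.1332238 ] 0.34271567043733453
```

```bash
python3 -m handwheel '{"turn":[[0,0,0],[0,0,0],[0,0,0],[0,0,0],[0,0,0]],"linear":[[0,-0.1,4],[0,-0.1,8],[0,-0.1,8.8],[0,-0.1,8.8],[0,-0.1,8.8]],"fingers":[3,3,3,3,3]}'
python3 - <<'E'
from h import *
a=cam('side','side2.png');b=cam('top','top2.png')
s=robot.observe();p=s['position'];print(p,s['wrist_force'],s['width'])
print(proj(a,p+[0,0,-.022]),proj(b,p))
x=lambda i,x,y,w,h:cv2.resize(i['pixels'][y:y+h,x:x+w],(400,500),interpolation=cv2.INTER_CUBIC)
cv2.imwrite('pics/m3.png',np.hstack([x(a,180,210,80,100),x(b,110,110,80,100)]))
E
```

```text
time: 2.8
position: [0.6309, 0.1698, 0.1628]
orientation: [-0.112, 0.994, 0.0, 0.001]
wrist_force: [-0.4, 0.0, 0.6]
width: 0.342
grasp_force: 0.0
[0.63105247 0.17025527 0.16310764] [0.49630147 0.34711483 0.28442703] 0.3412967927644083
(np.float64(214.46159620040007), np.float64(249.80309044518722)) (np.float64(136.34167735307096), np.float64(166.42526955894706))
```

View pics/m3.png

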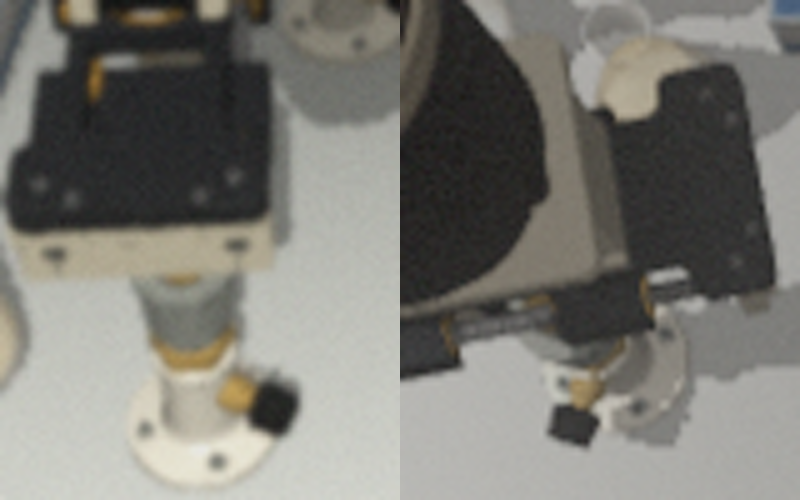

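The side view has the gripper hiding the nipple, and the projected TCP (214.5,249.8) falls on the tail seen earlier at (215,249). The alignment is good, so I'll descend towards the flange.

```bash
python3 -m handwheel '{"turn":[[0,0,0],[0,0,0],[0,0,0],[0,0,0]],"linear":[[0,0.1,1.2],[0,0.1,2.3],[0,0.1,2.3],[0,0.1,2.3]],"fingers":[3,3,3,3]}'
python3 - <<'E'
from h import *
s=robot.observe();print(s['position'],s['wrist_force'],s['wrist_torque'],s['width'])
c=imaging.read_camera('side');print(onz(c,220.6,295.5,.003))
E
```

```text
time: 3.3
position: [0.6295, 0.1709, 0.1369]
orientation: [-0.112, 0.994, -0.0, -0.001]
wrist_force: [0.6, -1.0, 1.1]
width: 0.336
grasp_force: 0.0
[0.62945844 0.17090202 0.13691584] [ 0.60325961 -0.99371197  1.06190742] [-0.01497025  0.00936464 -0.0198463 ] 0.3364154670708131
[0.62899283 0.17611689 0.003     ]
```

```bash
python3 -m handwheel '{"turn":[[0,0,0],[0,0,0],[0,0,0]],"linear":[[0,0,0.5],[0,0,0.8],[0,0,0.8]],"fingers":[3,3,3]}'; python3 -m handwheel '{"turn":[[0,0,0],[0,0,0]],"linear":[[0,0,0.2],[0,0,0.2]],"fingers":[3,3]}'; python3 -m handwheel '{"turn":[[0,0,0],[0,0,0]],"linear":[[0,0,0.1],[0,0,0.1]],"fingers":[3,3]}'
```

```text
time: 3.65
position: [0.6301, 0.1712, 0.1305]
orientation: [-0.112, 0.994, 0.0, 0.001]
wrist_force: [-4.5, 0.5, 10.4]
width: 0.345
grasp_force: 5.2
time: 3.85
position: [0.6301, 0.1713, 0.1292]
orientation: [-0.112, 0.994, 0.0, 0.001]
wrist_force: [-4.6, -0.1, 12.2]
width: 0.345
grasp_force: 5.8
time: 4.05
position: [0.6301, 0.1712, 0.1285]
orientation: [-0.112, 0.994, 0.0, 0.001]
wrist_force: [-4.8, -0.6, 12.8]
width: 0.342
grasp_force: 6.4
```

```bash
python3 -m handwheel '{"turn":[[0,0,0],[0,0,0]],"linear":[[0,0,0.2],[0,0,0.2]],"fingers":[3,3]}'; python3 -m handwheel '{"turn":[[0,0,0],[0,0,0]],"linear":[[0,0,0.1],[0,0,0.1]],"fingers":[3,3]}'
```

```text
time: 4.25
position: [0.6301, 0.1713, 0.1266]
orientation: [-0.112, 0.994, 0.0, 0.001]
wrist_force: [-4.6, -0.4, 14.1]
width: 0.341
grasp_force: 7.2
time: 4.45
position: [0.6301, 0.1713, 0.1259]
orientation: [-0.112, 0.994, 0.0, 0.001]
wrist_force: [-6.3, -0.1, 15.7]
width: 0.346
grasp_force: 7.7
```

```bash
python3 -m handwheel '{"turn":[[0,0,0],[0,0,0]],"linear":[[0,0,0.1],[0,0,0.1]],"fingers":[3,3]}'; python3 -m handwheel '{"turn":[[0,0,0],[0,0,0]],"linear":[[0,0,0.1],[0,0,0.1]],"fingers":[3,3]}'
python3 - <<'E'
from h import *
a=cam('side')
cv2.imwrite('pics/m4.png',cv2.resize(a['pixels'][220:300,180:260],(480,480),interpolation=cv2.INTER_CUBIC))
E
```

```text
time: 4.65
position: [0.6301, 0.1712, 0.1247]
orientation: [-0.112, 0.994, 0.0, 0.001]
wrist_force: [-4.5, -0.5, 13.3]
width: 0.338
grasp_force: 6.0
time: 4.85
position: [0.6302, 0.1713, 0.124]
orientation: [-0.112, 0.994, 0.0, 0.001]
wrist_force: [-7.3, 0.4, 17.1]
width: 0.341
grasp_force: 8.3
```

```bash
python3 -m handwheel '{"turn":[[0,0,0],[0,0,0]],"linear":[[0,0,0.07],[0,0,0.07]],"fingers":[3,3]}'
```

```text
time: 5.1
position: [0.6302, 0.1712, 0.1235]
orientation: [-0.112, 0.994, 0.0, 0.001]
wrist_force: [-7.3, -0.6, 18.2]
width: 0.345
grasp_force: 8.9
```

```bash
python3 -m handwheel '{"turn":[[0,0,0],[0,0,0],[0,0,0],[0,0,0],[0,0,0]],"linear":[[0,0,-0.5],[0,0,-1.5],[0,0,-4.5],[0,0,-8],[0,0,-8]],"fingers":[3,3,3,3,3]}'
python3 - <<'E'
from h import *
a=cam('side','side5.png');b=cam('top','top5.png');print(robot.observe()['position'])
x=lambda i,x,y,w,h:cv2.resize(i[y:y+h,x:x+w],(400,500),interpolation=cv2.INTER_CUBIC)
cv2.imwrite('pics/m5.png',np.hstack([x(a['pixels'],180,210,80,100),x(cv2.imread('pics/side0.png'),180,210,80,100)]))
E
```

```text
time: 5.6
position: [0.6323, 0.1719, 0.2066]
orientation: [-0.112, 0.994, 0.001, 0.004]
wrist_force: [0.8, 0.6, 0.4]
width: 0.344
grasp_force: 0.0
[0.6300641  0.17132006 0.20198775]
```

View pics/m5.png

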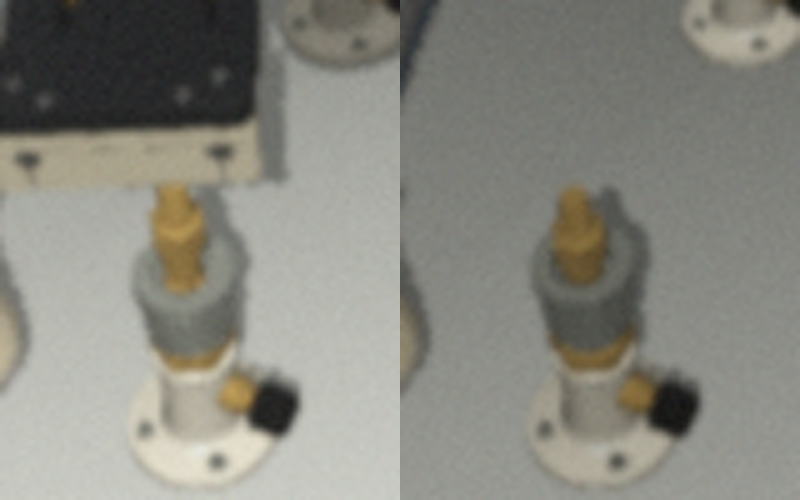

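Left is now, right is before: the nipple has sprung up and the sleeve is held back. I'll take a closer look at the hex to see which way its flats face.

```bash
python3 - <<'E'
from h import *
a=cv2.imread('pics/side5.png')[244:272,200:235]
a=cv2.resize(a,None,fx=16,fy=16,interpolation=cv2.INTER_CUBIC)
a=cv2.convertScaleAbs(a,alpha=1.5)
cv2.imwrite('pics/m6.png',a)
E
```

```text
(no output)
```

View pics/m6.png

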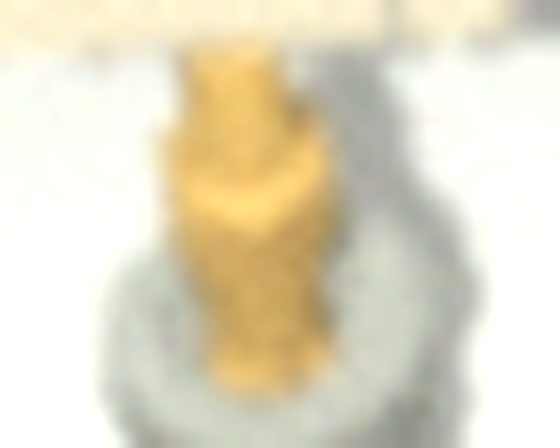

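The hex's upper edge forms a V with its vertex at about (235,225), so a corner faces almost along my closing line. I'll turn -30° onto the flats and come down to grip.

```bash
python3 -m handwheel '{"turn":[[0,0,-8],[0,0,-16],[0,0,-24],[0,0,-30],[0,0,-30],[0,0,-30],[0,0,-30],[0,0,-30]],"linear":[[0,0,0],[0,0,0],[0,0,1],[0,0,3],[0,0,5],[0,0,6],[0,0,6],[0,0,6]],"fingers":[4,4,4,4,4,4,4,4]}' 5
```

```text
time: 6.5
position: [0.6299, 0.171, 0.1409]
orientation: [-0.365, 0.931, -0.0, -0.0]
wrist_force: [-0.0, -0.9, 0.2]
width: 0.453
grasp_force: 0.0
```

```bash
python3 -m handwheel '{"turn":[[0,0,0],[0,0,0],[0,0,0],[0,0,0],[0,0,0],[0,0,0]],"linear":[[0,0,0],[0,0,0],[0,0,0],[0,0,0],[0,0,0],[0,0,0]],"fingers":[3,2.4,1.9,1.6,1.6,1.6]}' 5
```

```text
time: 7.1
position: [0.63, 0.1713, 0.1415]
orientation: [-0.365, 0.931, 0.0, 0.001]
wrist_force: [-1.1, 0.9, 3.6]
width: 0.227
grasp_force: 5.0
```

```bash
python3 -m handwheel '{"turn":[[0,0,0],[0,0,0],[0,0,0],[0,0,0]],"linear":[[0,0,0],[0,0,0],[0,0,0],[0,0,0]],"fingers":[1.4,1.4,1.4,1.4]}' 20; python3 -m handwheel '{"turn":[[0,0,0],[0,0,0],[0,0,0],[0,0,0]],"linear":[[0,0,-0.3],[0,0,-0.6],[0,0,-1],[0,0,-1]],"fingers":[1.4,1.4,1.4,1.4]}'
```

```text
time: 7.5
position: [0.63, 0.1713, 0.1414]
orientation: [-0.365, 0.931, 0.0, 0.001]
wrist_force: [-1.1, 1.7, 5.7]
width: 0.221
grasp_force: 20.0
time: 7.9
position: [0.6304, 0.1711, 0.1521]
orientation: [-0.365, 0.931, -0.0, 0.001]
wrist_force: [0.4, -0.7, -1.2]
width: 0.219
grasp_force: 20.0
```

```bash
python3 -m handwheel '{"turn":[[0,0,0],[0,0,0],[0,0,0],[0,0,0],[0,0,0],[0,0,0],[0,0,0]],"linear":[[0,0,-0.5],[0,0,-1.5],[0,0,-3.5],[0,0,-6],[0,0,-9],[0,0,-10],[0,0,-10]],"fingers":[1.4,1.4,1.4,1.4,1.4,1.4,1.4]}'
python3 - <<'E'
from h import *
a=cam('side');s=robot.observe();print(s['position'],s['orientation'],s['wrist_force'])
c=imaging.read_camera('top');print(onz(c,327.7,283.5,.036))
# move to bore target in tool axes
from scipy.spatial.transform import Rotation as R
M=R.from_quat(s['orientation']).as_matrix()
print(100*M.T@(np.array([.424,-.204,s['position'][2]])-s['position']))
print(proj(a,s['position']+[0,0,-.022]))
cv2.imwrite('pics/m7.png',cv2.resize(a['pixels'][200:300,160:280],(600,500),interpolation=cv2.INTER_CUBIC))
E
```

```text
time: 8.6
position: [0.6305, 0.1714, 0.2535]
orientation: [-0.365, 0.931, 0.0, 0.002]
wrist_force: [-0.7, 0.6, -1.4]
width: 0.22
grasp_force: 20.0
[0.62973643 0.17116579 0.25155005] [-3.65006031e-01  9.31004817e-01  2.85171278e-04  7.39433361e-04] [-1.34813867  0.12011694 -1.422587  ]
[ 0.42263987 -0.203399    0.036     ]
[ 40.58952173 -13.53717299  -0.06421572]
(np.float64(210.4129442734614), np.float64(216.0993008391641))
```

View pics/m7.png

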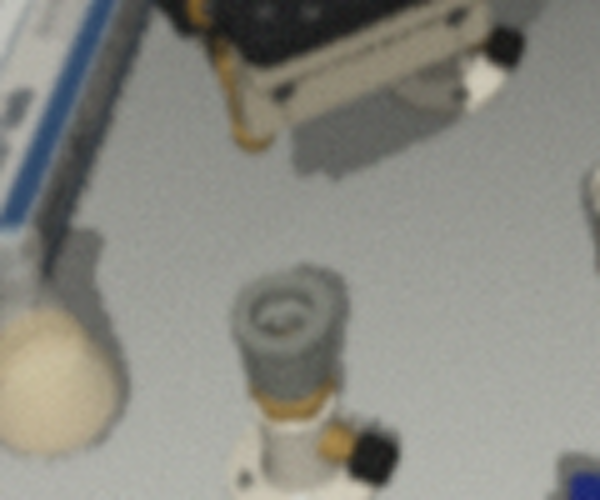

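The side view shows the empty coupling with its sleeve forward at about (217,262), and the nipple tip hanging under the fingers. I'm carrying it to the rack.

```bash
python3 -m handwheel '{"turn":[[0,0,0],[0,0,0],[0,0,0],[0,0,0],[0,0,0],[0,0,0],[0,0,0],[0,0,0],[0,0,0],[0,0,0],[0,0,0],[0,0,0],[0,0,0],[0,0,0],[0,0,0],[0,0,0],[0,0,0],[0,0,0],[0,0,0],[0,0,0]],"linear":[[2,-0.7,0],[5,-1.7,0],[8,-2.7,0],[12,-4,0],[16,-5.3,0],[20,-6.7,0],[24,-8,0],[28,-9.3,0],[32,-10.7,0],[35,-11.7,0],[38,-12.7,0],[40,-13.3,0],[40.6,-13.5,1],[40.6,-13.5,3],[40.6,-13.5,5],[40.6,-13.5,7],[40.6,-13.5,9],[40.6,-13.5,11],[40.6,-13.5,11.5],[40.6,-13.5,11.5]],"fingers":[1.4,1.4,1.4,1.4,1.4,1.4,1.4,1.4,1.4,1.4,1.4,1.4,1.4,1.4,1.4,1.4,1.4,1.4,1.4,1.4]}'
python3 - <<'E'
from h import *
a=cam('side');b=cam('top');s=robot.observe();p=s['position'];print(p,s['orientation'],s['wrist_force'])
print(proj(a,p+[0,0,-.053]),proj(b,p+[0,0,-.053]),proj(a,[.4235,-.204,.036]),proj(b,[.4235,-.204,.036]))
x=lambda i,x,y,w,h:cv2.resize(i['pixels'][y:y+h,x:x+w],(400,400),interpolation=cv2.INTER_CUBIC)
cv2.imwrite('pics/m8.png',np.hstack([x(a,295,145,60,60),x(b,290,245,60,60)]))
E
```

```text
time: 10.7
position: [0.4229, -0.2036, 0.1345]
orientation: [-0.365, 0.931, 0.001, -0.002]
wrist_force: [-0.5, -1.4, -1.0]
width: 0.217
grasp_force: 20.0
[ 0.42408234 -0.20384158  0.13615554] [-3.65264836e-01  9.30903640e-01 -1.08340826e-04  1.02852870e-05] [-0.48341409  0.6780452  -1.28018045]
(np.float64(328.93756929873086), np.float64(166.62154738139307)) (np.float64(332.11622274230126), np.float64(283.6747133548349)) (np.float64(327.2023135237933), np.float64(180.53068470591694)) (np.float64(327.99122126919224), np.float64(283.0791557544264))
```

View pics/m8.png

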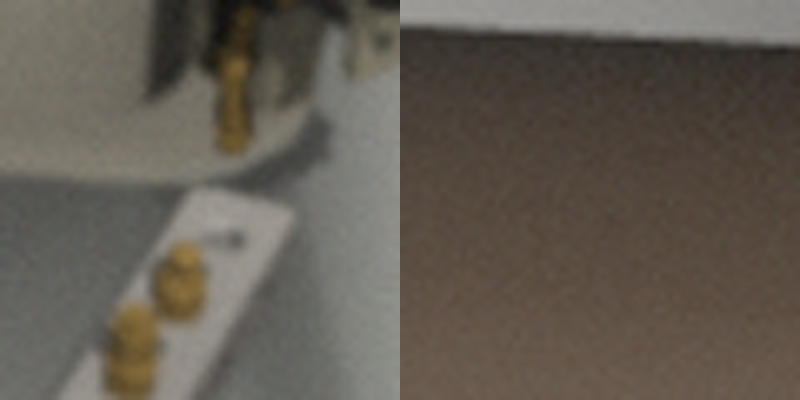

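```bash
python3 - <<'E'
from h import *
a=cam('side')
print('tip',onz(a,330,167.2,.083))
print('end corners',onz(a,325.7,172.7,.036),onz(a,339.2,176.5,.036))
print('bore obs',onz(a,330.2,181,.036))
g=cv2.cvtColor(cv2.imread('pics/side0.png'),cv2.COLOR_BGR2GRAY);print(g[176:187,320:340])
t=cv2.cvtColor(cv2.imread('pics/top0.png'),cv2.COLOR_BGR2GRAY);print(t[277:291,319:337])
E
```

```text
tip [ 0.42125052 -0.20190075  0.083     ]
end corners [ 0.42865876 -0.2387116   0.036     ] [ 0.39147222 -0.22705655  0.036     ]
bore obs [ 0.41542277 -0.20319852  0.036     ]
[[ 83 106 131 142 145 142 142 142 145 146 144 144 140 140 137 133 134 126
  118 109]
 [ 93 121 139 143 145 148 148 149 152 149 146 141 143 140 143 140 144 142
  129 113]
 [109 133 140 145 145 147 149 154 153 147 136 139 141 144 144 147 145 140
  124 105]
 [121 138 138 143 143 137 135 142 140 131 123 132 140 141 144 147 143 134
  114  99]
 [128 139 141 136 135 122 120 120 114 103 102 117 133 141 144 145 138 123
  102  95]
 [130 124 122 124 122 118 117 116 113 104  96 109 134 141 145 143 132 110
   93  93]
 [113 110 112 116 119 127 130 132 121 116 116 125 139 144 143 133 117  98
   91  92]
 [ 93  99 115 119 115 126 136 139 134 134 137 139 141 146 136 123 104  91
   87  91]
 [ 80  84 101 109 105 117 128 137 140 142 141 142 143 143 135 112  98  88
   88  93]
 [ 75  79  88  92 100 103 121 133 142 141 142 145 142 137 121  99  92  86
   92  91]
 [ 86  85  91  97  98 104 123 136 140 144 142 144 139 124 105  93  86  89
[... 363 characters left out ...]
123 151 161 161 161 161]
 [157 158 157 160 147 119 107 107 105 105  83  84 106 146 156 159 160 161]
 [157 156 157 157 141 115 107 106 105 110  84  64  98 140 157 160 157 158]
 [157 162 159 158 139 114 107 106 108  95  76  82 103 141 156 160 160 159]
 [157 160 159 159 151 122 101  94  95  81  67  91 113 143 156 161 163 162]
 [158 159 158 160 159 140 114  92  78  73  76 100 132 151 158 159 162 163]
 [159 158 158 158 159 153 144 124 109  94 110 128 147 157 158 159 158 158]
 [159 160 158 159 158 160 158 149 145 143 147 150 156 156 159 158 159 160]
 [159 160 162 160 160 160 158 159 159 158 157 161 161 162 158 156 159 156]
 [159 159 159 163 161 161 158 159 157 159 160 160 160 158 159 159 159 160]]
```

From the top view, the bore centre by half-level edges is (327.6,283.1), or about (0.4235,-0.2034). The side view shows the tip and bore offset by the same ~1 px bias, so they line up. I'll lower in stages.

```bash
python3 -m handwheel '{"turn":[[0,0,0],[0,0,0],[0,0,0],[0,0,0],[0,0,0]],"linear":[[0,0,2],[0,0,4],[0,0,4.6],[0,0,4.6],[0,0,4.6]],"fingers":[1.4,1.4,1.4,1.4,1.4]}' 35;  python3 -m handwheel '{"turn":[[0,0,0],[0,0,0],[0,0,0]],"linear":[[0,0,0.3],[0,0,0.6],[0,0,0.6]],"fingers":[1.4,1.4,1.4]}'
```

```text
time: 11.35
position: [0.4244, -0.2041, 0.0908]
orientation: [-0.365, 0.931, -0.0, 0.001]
wrist_force: [-0.3, -0.4, -0.8]
width: 0.215
grasp_force: 35.0
time: 11.65
position: [0.4263, -0.2047, 0.087]
orientation: [-0.366, 0.931, -0.002, 0.002]
wrist_force: [-4.8, 1.2, 24.7]
width: 0.215
grasp_force: 35.0
```

Contact came at the mouth with a lateral push toward -x. I'll back off, shift about 3 mm to -x and probe lightly.

```bash
python3 -m handwheel '{"turn":[[0,0,0],[0,0,0],[0,0,0],[0,0,0]],"linear":[[0,0,-0.5],[0.19,0.24,-0.6],[0.19,0.24,-0.6],[0.19,0.24,-0.6]],"fingers":[1.4,1.4,1.4,1.4]}';  python3 -m handwheel '{"turn":[[0,0,0],[0,0,0],[0,0,0]],"linear":[[0,0,0.2],[0,0,0.4],[0,0,0.4]],"fingers":[1.4,1.4,1.4]}'
```

```text
time: 12.05
position: [0.4204, -0.2034, 0.0897]
orientation: [-0.365, 0.931, 0.0, -0.0]
wrist_force: [0.3, 0.3, -1.4]
width: 0.216
grasp_force: 35.0
time: 12.35
position: [0.4218, -0.2039, 0.0864]
orientation: [-0.365, 0.931, -0.001, 0.001]
wrist_force: [1.3, -5.0, 0.5]
width: 0.214
grasp_force: 35.0
```

```bash
python3 -m handwheel '{"turn":[[0,0,0],[0,0,0],[0,0,0],[0,0,0]],"linear":[[0.07,-0.07,0],[0.07,-0.07,0.2],[0.07,-0.07,0.4],[0.07,-0.07,0.4]],"fingers":[1.4,1.4,1.4,1.4]}'
```

```text
time: 12.75
position: [0.4216, -0.2052, 0.0819]
orientation: [-0.365, 0.931, -0.001, 0.0]
wrist_force: [2.4, -7.3, -0.2]
width: 0.213
grasp_force: 35.0
```

```bash
python3 -m handwheel '{"turn":[[0,0,0],[0,0,0],[0,0,0],[0,0,0]],"linear":[[0.07,-0.14,0],[0.07,-0.14,0.2],[0.07,-0.14,0.5],[0.07,-0.14,0.5]],"fingers":[1.4,1.4,1.4,1.4]}'
```

```text
time: 13.15
position: [0.4211, -0.206, 0.0764]
orientation: [-0.365, 0.931, -0.0, -0.0]
wrist_force: [1.3, -4.2, -3.7]
width: 0.215
grasp_force: 35.0
```

```bash
python3 -m handwheel '{"turn":[[0,0,0],[0,0,0],[0,0,0],[0,0,0]],"linear":[[0.03,-0.07,0.1],[0.03,-0.07,0.3],[0.03,-0.07,0.5],[0.03,-0.07,0.5]],"fingers":[1.4,1.4,1.4,1.4]}'; python3 -m handwheel '{"turn":[[0,0,0],[0,0,0],[0,0,0]],"linear":[[0,0,0.2],[0,0,0.4],[0,0,0.4]],"fingers":[1.4,1.4,1.4]}'
```

```text
time: 13.55
position: [0.421, -0.2065, 0.0714]
orientation: [-0.365, 0.931, 0.0, -0.0]
wrist_force: [0.7, -2.2, -2.0]
width: 0.217
grasp_force: 35.0
time: 13.85
position: [0.4213, -0.2066, 0.0677]
orientation: [-0.365, 0.931, 0.0, 0.0]
wrist_force: [0.9, -1.2, -1.0]
width: 0.217
grasp_force: 35.0
```

```bash
python3 -m handwheel '{"turn":[[0,0,0],[0,0,0],[0,0,0]],"linear":[[0,0,0.2],[0,0,0.3],[0,0,0.3]],"fingers":[1.4,1.4,1.4]}'; python3 -m handwheel '{"turn":[[0,0,0],[0,0,0],[0,0,0]],"linear":[[0,0,0.2],[0,0,0.3],[0,0,0.3]],"fingers":[1.4,1.4,1.4]}'
```

```text
time: 14.15
position: [0.4213, -0.2067, 0.0648]
orientation: [-0.365, 0.931, 0.0, 0.0]
wrist_force: [-0.1, -1.8, 0.7]
width: 0.214
grasp_force: 35.0
time: 14.45
position: [0.4208, -0.2066, 0.0612]
orientation: [-0.365, 0.931, 0.0, -0.0]
wrist_force: [1.6, -2.7, -8.1]
width: 0.212
grasp_force: 35.0
```

```bash
python3 -m handwheel '{"turn":[[0,0,0],[0,0,0]],"linear":[[0,0,0.15],[0,0,0.15]],"fingers":[1.4,1.4]}'; python3 -m handwheel '{"turn":[[0,0,0],[0,0,0]],"linear":[[0,0,0.12],[0,0,0.12]],"fingers":[1.4,1.4]}'
```

```text
time: 14.65
position: [0.4211, -0.2066, 0.0599]
orientation: [-0.365, 0.931, 0.0, -0.0]
wrist_force: [1.1, -1.2, -5.0]
width: 0.213
grasp_force: 35.0
time: 14.85
position: [0.4211, -0.2066, 0.059]
orientation: [-0.365, 0.931, 0.0, -0.0]
wrist_force: [0.4, -0.7, -2.1]
width: 0.218
grasp_force: 35.0
```

```bash
python3 -m handwheel '{"turn":[[0,0,0],[0,0,0]],"linear":[[0,0,0.08],[0,0,0.08]],"fingers":[1.4,1.4]}'; python3 -m handwheel '{"turn":[[0,0,0],[0,0,0]],"linear":[[0,0,0.08],[0,0,0.08]],"fingers":[1.4,1.4]}'
```

```text
time: 15.05
position: [0.4212, -0.2067, 0.0584]
orientation: [-0.365, 0.931, 0.0, -0.0]
wrist_force: [-0.7, -0.5, 0.2]
width: 0.217
grasp_force: 35.0
time: 15.25
position: [0.4213, -0.2067, 0.0583]
orientation: [-0.365, 0.931, -0.0, -0.0]
wrist_force: [-2.8, 1.7, 10.5]
width: 0.215
grasp_force: 39.3
```

```bash
python3 -m handwheel '{"turn":[[0,0,0],[0,0,0],[0,0,0],[0,0,0],[0,0,0]],"linear":[[0,0,-0.16],[0,0,-0.16],[0,0,-0.16],[0,0,-0.16],[0,0,-0.16]],"fingers":[2,2.6,2.8,2.8,2.8]}' 10; python3 -m handwheel '{"turn":[[0,0,0],[0,0,0],[0,0,0],[0,0,0],[0,0,0],[0,0,0],[0,0,0]],"linear":[[0,0,-1],[0,0,-3],[0,0,-5],[0,0,-5],[0,0,-5],[0,0,-5],[0,0,-5]],"fingers":[2.8,2.8,2.8,1,0,0,0]}'
python3 - <<'E'
from h import *
a=cam('side')
cv2.imwrite('pics/m9.png',cv2.resize(a['pixels'][145:225,285:365],(480,480),interpolation=cv2.INTER_CUBIC))
E
```

```text
time: 15.75
position: [0.4213, -0.2067, 0.0591]
orientation: [-0.365, 0.931, 0.0, -0.0]
wrist_force: [-0.2, -0.4, -0.7]
width: 0.319
grasp_force: 0.0
time: 16.45
position: [0.4209, -0.2066, 0.1087]
orientation: [-0.365, 0.931, 0.0, -0.001]
wrist_force: [-0.3, -0.8, 0.4]
width: 0.03
grasp_force: 0.0
```

View pics/m9.png

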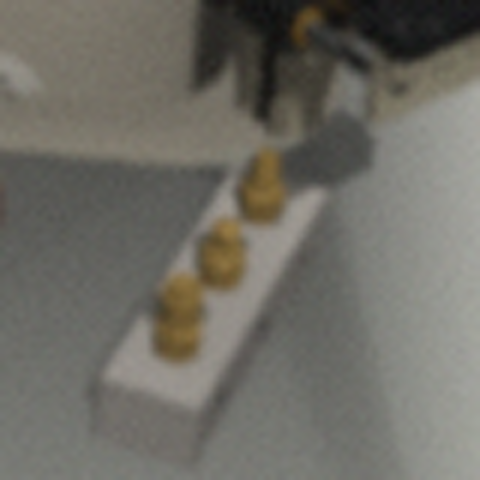

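The nipple stands upright in the free bore, at about (264,190) in the crop. To check that it is fully home, I'll press lightly on the tail top with closed fingertips; home means contact at TCP z of about 0.092.

```bash
python3 -m handwheel '{"turn":[[0,0,0],[0,0,0],[0,0,0],[0,0,0]],"linear":[[0,0,0.8],[0,0,1.4],[0,0,1.4],[0,0,1.4]],"fingers":[0,0,0,0]}'; python3 -m handwheel '{"turn":[[0,0,0],[0,0,0]],"linear":[[0,0,0.2],[0,0,0.2]],"fingers":[0,0]}';python3 -m handwheel '{"turn":[[0,0,0],[0,0,0]],"linear":[[0,0,0.1],[0,0,0.1]],"fingers":[0,0]}'
```

```text
time: 16.9
position: [0.4211, -0.2067, 0.0947]
orientation: [-0.365, 0.931, 0.0, -0.001]
wrist_force: [1.6, 0.1, 0.8]
width: 0.004
grasp_force: 0.0
time: 17.1
position: [0.4213, -0.2066, 0.0931]
orientation: [-0.365, 0.931, 0.0, -0.0]
wrist_force: [0.3, 0.7, -0.1]
width: 0.01
grasp_force: 0.0
time: 17.3
position: [0.4215, -0.2067, 0.0923]
orientation: [-0.365, 0.931, -0.0, 0.0]
wrist_force: [0.5, 0.3, 0.4]
width: 0.004
grasp_force: 0.2
```

```bash
python3 -m handwheel '{"turn":[[0,0,0],[0,0,0]],"linear":[[0,0,0.1],[0,0,0.1]],"fingers":[0,0]}';python3 -m handwheel '{"turn":[[0,0,0],[0,0,0]],"linear":[[0,0,0.06],[0,0,0.06]],"fingers":[0,0]}'
```

```text
time: 17.5
position: [0.4221, -0.207, 0.0921]
orientation: [-0.365, 0.931, -0.001, 0.001]
wrist_force: [-2.1, 0.8, 8.9]
width: 0.008
grasp_force: 4.5
time: 17.7
position: [0.4224, -0.2071, 0.092]
orientation: [-0.365, 0.931, -0.001, 0.001]
wrist_force: [-3.6, -0.1, 13.8]
width: 0.008
grasp_force: 6.7
```

Firm contact came at 0.092, so the nipple is fully home. I'll retract and hand in.

```bash
python3 -m handwheel '{"turn":[[0,0,0],[0,0,0],[0,0,0],[0,0,0],[0,0,0],[0,0,0]],"linear":[[0,0,-0.5],[0,0,-2],[0,0,-5],[0,0,-9],[0,0,-9],[0,0,-9]],"fingers":[0,0,0,0,0,0]}'; python3 -c "
from plant import robot;print(robot.hand_in())"
```

```text
time: 18.3
position: [0.4217, -0.2066, 0.1814]
orientation: [-0.365, 0.931, -0.0, 0.001]
wrist_force: [-0.5, 0.9, -0.6]
width: 0.009
grasp_force: 0.0
the job is handed in; nothing more can be done
None
```

The job is handed in at about 18 s, with no verdict returned: the nipple is uncoupled, the sleeve is forward again, and the nipple stands tail up in the free bore, found fully home by a light press on its tail; its nose caught the bore mouth once at about 25 N, under the 60 N limit.

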